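# Put the experiment parts away and hold the cover flush on the sloping case

## Robot

A 6-joint arm with a two-finger parallel gripper is mounted at the origin on the work surface. World frame = base frame: x ahead of the robot, y to its left, z up, the work surface at z = 0. Lengths are in m, angles in rad, forces in N, time in s.
With the tool pointing down it reaches from about 0.35 to 0.975 m from the base axis. Payload 7.1 kg.
Tool frame: the origin (TCP) lies on the centre line of the jaws, within the pads' length; the fingertips stand 8 mm ahead of it and the grasp point (between the pads) lies 11 mm behind it (manip.finger_overhang is the z of the fingertips in the tool frame, in m); z points along the fingers, y is the direction in which the jaws open and shut (so a half turn about z gives the same grasp; the last joint's range is limited). The gripper opens to 88 mm and grips with 3 to 60 N. Pads are 20 mm wide; open, the fingers measure 115 mm over their backs; the gripper's body (75 mm by 178 mm) begins 61 mm behind the grasp point.
Start: joints at [-1.157, 0.423, 1.63, -0, 1.089, -0.019], TCP at [0.262, -0.567, 0.231] pointing down, gripper open.
Joint ranges: [-3, 3], [-0.9, 2.11], [0.09, 2.58], [-1.31, 4.45], [0.11, 2.69], [-2.54, 2.54]. Speed limits (rad/s): [2.39, 2.39, 3.01, 3.14, 3.14, 3.14].

## Interface

Orientations are given as a unit quaternion [x, y, z, w].
In Python, from cell import manip gives the robot as it stands.
- The arm moves only by the tool step_arm, never from a script. Its argument "steps" is one flat list of numbers, 7 for each row, row after row: the gripper's target within -1 to 1 (shut at 1, half-way at 0, fully open at -1), then the shift along the world's x, y, z in m, then the turn, a rotation vector about the world's x, y, z in degrees. In form: [jaw, dx, dy, dz, wx, wy, wz, jaw, dx, dy, dz, wx, wy, wz, ...]. A call has exactly 8 rows; each row is the pose to reach, as a shift and turn from the pose commanded when the call began; what a row does not reach only later rows make up. A row lasts 1/8 s, in which the tool goes at most 62.5 mm and 10.7 degrees, less where a joint would pass 70% of its speed; a pose out of reach is approached as far as the arm can. A call with a gripper value outside its range is refused whole. The fingers move at their own pace and stop on an object; "squeeze" is the grip in N (left out, the last holds). Time passes only in rows, so rows that repeat a pose let the fingers close, or fill a call up. It gives the time, the measured TCP pose, the force and the opening at its end, in the units of the state.
- manip.read_state(): the state, without advancing time (a new reading comes with each control period).
- manip.camera(name): name is "scene" or "top" or "wrist"; returns a dict with "frame" (420x560x3 uint8, red, green, blue), "depth" (420x560 float32, m along the optical axis (not along the pixel's ray), 0 where there is no reading), "fx", "fy", "cx", "cy" (pixels), "world_from_camera" (4x4, takes a point from camera to world coordinates); the wrist camera has in their place "tool_from_camera" (4x4, takes a point from camera to tool coordinates, whose origin is the TCP and whose axes are the flange's). Camera axes: x right, y down, z forward; pixel columns grow to the right and rows downward; lengths in m; the calibration is good to about 2 mm. A picture is of the moment at which its call begins: read the wrist's pose just before it.
- manip.close_job(): hands the job in, once; it reports no verdict.
The state is a dict: "time": time; "joints": joint angles; "joint_velocities": joint speeds; "tau": joint torques, N m; "eef_pos": TCP position; "tcp_rot": TCP orientation; "wrist_force": force on the tool from outside, world axes, zero at the start; "wrist_torque": the same for the moment, N m; "opening": opening from 0.0 (shut) to 1.0 (fully open).
Only numpy, scipy, OpenCV 4.12 (cv2) and the standard library are available. Lean on these libraries where they do the work, as an engineer would, in place of code of your own. Each camera call takes 0.05 s, during which the arm holds its last target. There are 200 camera calls.

## Task

Clear up after the experiment: put the battery cell, the brass weight and the bar magnet into the open case on the tilting stand, one after another, without disturbing the other things on the table. Then take the loose cover by its fin handle, lay it over the case's sloping opening so that it lies flush on the rim all round, squarely in line with the case, and press it on with about 10 N (a kilogram's weight). Finish while still gripping the handle and holding the cover pressed flush like that, so that I can drive the screws: do not let go.

Things in the scene. Friction and masses are not known exactly. Their poses are not given: they have to be found in the camera images.
- case_rim (a point): Centre of the opening of the case, in the plane of its flat rim; z: normal of the rim, out of the case; x, y run along its sides. The case leans towards the robot by 11 to 26 degrees, differently each time (z tips towards the case's own -x, where the rim is lowest). The floor's upper face lies at z = -70 mm.
- case: Open-topped grey plastic case, outside 160 x 140 x 75 mm (its x, y, z), walls and floor 5 mm thick, inside 150 x 130 x 70 mm deep. Origin: centre of its underside; axes as case_rim. It is pivoted about y at this origin, 58 mm above the table; a stiff clutch of about 6 N m keeps its slope.
- stand: Dark steel stand of the case: foot 150 x 170 x 12 mm, two upright cheeks and black side knobs, up to 95 mm from the centre along y and 78 mm high, all below the rim. Origin: centre of its foot on the table; x, y level.
- cover_grip (a point): Point in the cover's handle, 30 mm above the centre of the cover's underside: a good place to grip, across the 14 mm (y). x runs along the handle, z up out of it. With the cover flush on the case this point stands 30 mm from case_rim along the rim's normal.
- cover: Loose flat aluminium cover, 160 x 140 x 5 mm (x, y, z), about 0.2 kg, lying flat on the table at first, with a black fin handle standing in the middle: 56 mm long along x, 14 mm thick along y, its top 45 mm above the underside. Origin: centre of the underside. Same either way round (half turn about z).
- cell_center (a point): Battery cell, black with a copper band: a cylinder 26 mm in diameter, 46 mm long with a 3 mm contact nipple, 65 g, lying on its side along its x axis. Point on its axis, at mid-length (13 mm above the table).
- weight_center (a point): Plain brass weight: an upright disc 36 mm in diameter and 22 mm high, about 0.18 kg. Point at its centre (11 mm above the table).
- magnet_center (a point): Plain steel bar magnet (attracts nothing here), 70 x 18 x 15 mm (x, y, z), about 0.14 kg, lying flat. Point at its centre (7.5 mm above the table).
- lampholder_mid (a point): Small white lamp holder with a bulb, 42 x 34 x 43 mm high, leave alone. Point at its middle.
- pencil_pot_mid (a point): Dark round pencil pot, 72 mm across, pencils up to 155 mm high, leave alone. Point at its middle.
- calculator_mid (a point): Black pocket calculator lying flat, 75 x 150 x 16 mm, leave alone. Point at its middle.
There are look-alikes about, which are no part of the job. Several things have the shape of the cover; the one meant has the colours described above.

How it is judged:
On the way:
1. cell, weight and magnet all lie inside the case, let go (x of cell_center in the frame of case_rim between -0.075 and 0.075 m and y of cell_center in the frame of case_rim between -0.065 and 0.065 m and z of cell_center in the frame of case_rim between -0.075 and -0.002 m and x of weight_center in the frame of case_rim between -0.075 and 0.075 m and y of weight_center in the frame of case_rim between -0.065 and 0.065 m and z of weight_center in the frame of case_rim between -0.075 and -0.002 m and x of magnet_center in the frame of case_rim between -0.075 and 0.075 m and y of magnet_center in the frame of case_rim between -0.065 and 0.065 m and z of magnet_center in the frame of case_rim between -0.075 and -0.002 m and contact force between the fingers and cell below 0.1 N and contact force between the fingers and weight below 0.1 N and contact force between the fingers and magnet below 0.1 N), for 0.2 s.
At the end, for the whole second after the job is handed in: The three parts are in the case below its rim; the cover lies on the rim, parallel within 0.035 rad, within 3 mm of the rim plane, centred within 12 mm each way, square within 0.14 rad, pressed on with 3 to 25 N, and the gripper still grips it (over 25 N on the fingers) (x of cell_center in the frame of case_rim between -0.075 and 0.075 m and y of cell_center in the frame of case_rim between -0.065 and 0.065 m and z of cell_center in the frame of case_rim between -0.075 and -0.002 m and x of weight_center in the frame of case_rim between -0.075 and 0.075 m and y of weight_center in the frame of case_rim between -0.065 and 0.065 m and z of weight_center in the frame of case_rim between -0.075 and -0.002 m and x of magnet_center in the frame of case_rim between -0.075 and 0.075 m and y of magnet_center in the frame of case_rim between -0.065 and 0.065 m and z of magnet_center in the frame of case_rim between -0.075 and -0.002 m and angle between the z axis of cover_grip and the z axis of case_rim, either way round below 0.035 rad and angle between the x axis of cover_grip and the x axis of case_rim, either way round below 0.14 rad and x of cover_grip in the frame of case_rim between -0.012 and 0.012 m and y of cover_grip in the frame of case_rim between -0.012 and 0.012 m and z of cover_grip in the frame of case_rim between 0.027 and 0.033 m and contact force between cover and case between 3 and 25 N and contact force between the fingers and cover above 25 N); the arm keeps its last pose, push and grip.
It fails at once if the lamp holder is shifted by more than 25 mm (distance of lampholder_mid from where it was at the start of the episode above 0.025 m).
It fails at once if the pencil pot is shifted by more than 25 mm (distance of pencil_pot_mid from where it was at the start of the episode above 0.025 m).
It fails at once if the calculator is shifted by more than 25 mm (distance of calculator_mid from where it was at the start of the episode above 0.025 m).
It also fails if it takes over 72 s, if anything falls off the work surface, if the arm or the gripper's body presses on something with over 40 N, if the wrist force passes 120 N, or if a joint passes its speed limit or range.

## Working session

There is one attempt and no reset: what is moved stays moved. The work goes in short steps, Python scripts to look and compute and a tool call to move; the robot and the scene stay as the last step left them, time stands still between calls to the robot, and variables do not carry over. Pictures are saved under pics/ and viewed, about 8 in all and at most 12, crops included, and the job is handed in when it is done.

Besides the shell and the picture viewer there is one more tool, called after "Call:" by a JSON object that holds its "api" and its "payload". step_arm: Moves the arm, as the interface text tells. Its arguments: {"type":"object","properties":{"steps":{"type":"array"},"squeeze":{"type":"number"}},"required":["steps"]}

```bash
ls; mkdir -p pics
python3 - <<'E'
from cell import manip
import cv2,numpy as np,pickle
print(manip.read_state())
for n in ("scene","top","wrist"):
    c=manip.camera(n); pickle.dump(c,open(f"pics/{n}0.pkl","wb"))
    cv2.imwrite(f"pics/{n}0.png",c["frame"][:,:,::-1])
    print(n,c["fx"],c["fy"],c["cx"],c["cy"],c.get("world_from_camera",c.get("tool_from_camera")))
E
```

```text
pics
{'time': 0.0, 'joints': array([-1.15700438e+00,  4.23828926e-01,  1.63069081e+00, -6.23975156e-06,
        1.08861702e+00, -1.89976263e-02]), 'joint_velocities': array([-0.00057471,  0.00106827,  0.00112854,  0.00040023, -0.00121772,
        0.000633  ]), 'tau': array([ 5.31624173e-04, -5.44612062e+01, -2.73669845e+01,  6.42800331e-02,
        2.27192586e-02, -1.20452492e-04]), 'eef_pos': array([ 0.2619292 , -0.5668584 ,  0.22990882]), 'tcp_rot': array([ 9.76677268e-01,  2.14711243e-01, -1.54121653e-04, -7.56513127e-04]), 'wrist_force': array([ 0.80725602, -0.65147354, -0.82994689]), 'wrist_torque': array([-0.03928777, -0.00986368,  0.0186279 ]), 'opening': 0.9974911570085714}
scene 432.02879170124163 432.02879170124163 284.79382213030374 213.66886147922108 [[ 0.68101088  0.5691191  -0.46079023  0.99686257]
 [ 0.73225423 -0.53380567  0.42291281 -0.37688341]
 [-0.00528468 -0.62542382 -0.78026734  1.01946148]
 [ 0.          0.          0.          1.        ]]
top 436.961144292019 436.961144292019 283.1932227759719 208.48928724932063 [[-0.02437859 -0.98067827  0.19410261  0.22258854]
 [-0.99966649  0.02556857  0.00362739  0.11816565]
 [-0.00852023 -0.19394945 -0.98097452  1.37947229]
 [ 0.          0.          0.          1.        ]]
wrist 351.96273177099476 351.96273177099476 282.0652719254888 215.6912362318105 [[ 1.91301953e-04 -9.52488974e-01 -3.04573010e-01  8.67643258e-02]
 [ 9.99999971e-01  1.38086596e-04  1.96261603e-04 -1.20957769e-03]
 [-1.44879563e-04 -3.04573038e-01  9.52488973e-01 -1.53881857e-01]
 [ 0.00000000e+00  0.00000000e+00  0.00000000e+00  1.00000000e+00]]
```

View pics/top0.png

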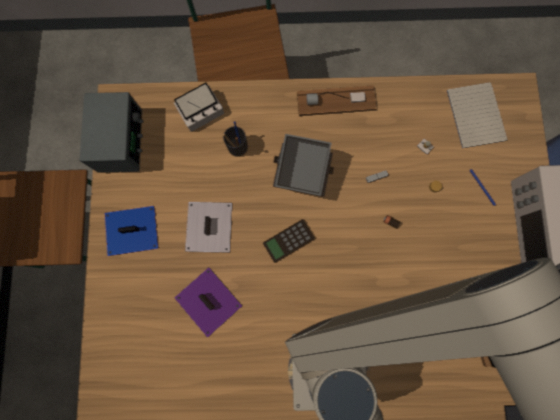

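View pics/scene0.png

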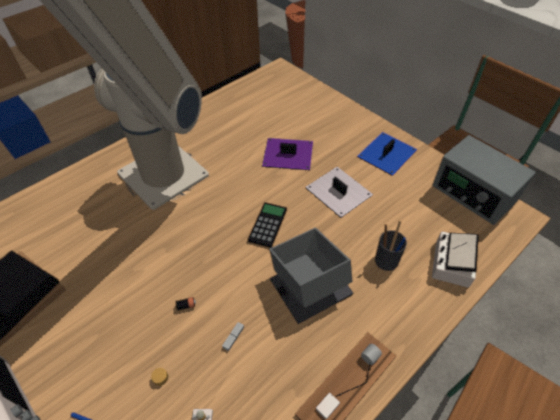

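```bash
cat > h.py <<'E'
import numpy as np,cv2,pickle
from scipy.spatial.transform import Rotation as R
def load(n): return pickle.load(open(f"pics/{n}.pkl","rb"))
def wfc(c):
    if "world_from_camera" in c: return c["world_from_camera"]
    T=np.eye(4);T[:3,:3]=R.from_quat(c["q"]).as_matrix();T[:3,3]=c["p"]; return T@c["tool_from_camera"]
def ray(c,uv):
    uv=np.atleast_2d(np.asarray(uv,float));T=wfc(c)
    d=np.c_[(uv[:,0]-c["cx"])/c["fx"],(uv[:,1]-c["cy"])/c["fy"],np.ones(len(uv))]
    return T[:3,3],d@T[:3,:3].T
def plane(c,uv,z):
    o,d=ray(c,uv); return o+d*((z-o[2])/d[:,2])[:,None]
def cross(c1,uv1,c2,uv2):
    """midpoint and gap of two rays"""
    o1,d1=ray(c1,uv1);o2,d2=ray(c2,uv2);d1=d1[0];d2=d2[0]
    s=np.linalg.lstsq(np.c_[d1,-d2],o2-o1,rcond=None)[0]
    a=o1+s[0]*d1;b=o2+s[1]*d2; return (a+b)/2,np.linalg.norm(a-b)
def dpts(c,mask):
    v,u=np.nonzero(mask&(c["depth"]>0)); o,d=ray(c,np.c_[u,v]); return o+d*c["depth"][v,u][:,None]
def snap(n,name):
    from cell import manip
    s=manip.read_state();c=manip.camera(name)
    if name=="wrist": c["p"],c["q"]=s["eef_pos"],s["tcp_rot"]
    pickle.dump(c,open(f"pics/{n}.pkl","wb"));cv2.imwrite(f"pics/{n}.png",c["frame"][:,:,::-1]);return c
def proj(c,P):
    T=np.linalg.inv(wfc(c));p=np.atleast_2d(P)@T[:3,:3].T+T[:3,3]
    return np.c_[c["fx"]*p[:,0]/p[:,2]+c["cx"],c["fy"]*p[:,1]/p[:,2]+c["cy"]]
E
python3 - <<'E'
from h import *
t=load("top0");s=load("scene0")
A=t["frame"][120:240,260:460,::-1];B=t["frame"][190:340,90:250,::-1];C=s["frame"][290:410,130:290,::-1]; D=s["frame"][120:230,240:430,::-1]
f=lambda x:cv2.resize(x,(400,300),interpolation=cv2.INTER_CUBIC)
cv2.imwrite("pics/crop1.png",np.vstack([np.hstack([f(A),f(B)]),np.hstack([f(C),f(D)])]))
for n,uv in dict(cell=(392,222),weight=(436,187),magnet=(377,177),lamp=(425,146),cover=(208,227),pot=(235,142),calc=(290,241)).items():
    p=plane(t,uv,0.01)[0]; u=proj(s,p)[0]; d=t["depth"][uv[1],uv[0]]; o,r=ray(t,uv); print(n,p.round(3),u.round(0),(o+d*r[0]).round(3))
# case by depth
m=np.zeros((420,560),bool);m[132:200,270:336]=1
P=dpts(t,m);k=P[:,2]>.03;print(k.sum(),P[k].min(0),P[k].max(0),P[~k][:,2].mean(),P[~k][:,2].std())
E
```

```text
cell [ 0.441 -0.22   0.01 ] [184. 304.] [ 0.438 -0.216  0.026]
weight [ 0.551 -0.37   0.01 ] [158. 376.] [ 0.549 -0.367  0.017]
magnet [ 0.589 -0.183  0.01 ] [232. 335.] [ 0.589 -0.182  0.013]
lamp [ 0.69  -0.347  0.01 ] [202. 416.] [ 0.684 -0.34   0.028]
cover [0.44  0.363 0.01 ] [338. 188.] [0.434 0.356 0.048]
pot [0.721 0.277 0.01 ] [392. 259.] [0.722 0.277 0.007]
calc [0.389 0.104 0.01 ] [266. 223.] [0.388 0.104 0.014]
2654 [ 0.51331095 -0.0352623   0.03094765] [0.70570063 0.14837595 0.15727997] 0.00041141250114261276 0.004691913319806725
```

View pics/crop1.png

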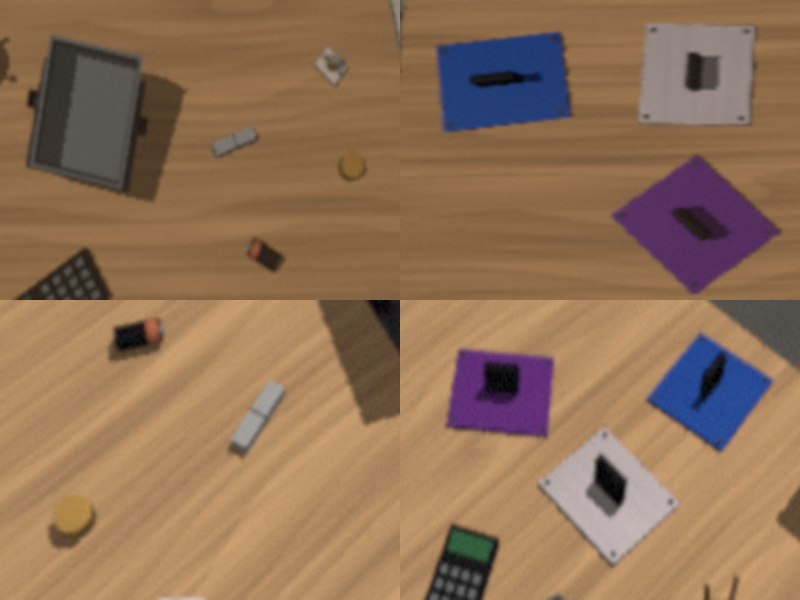

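Cover-shaped candidates in the top view are the blue plate (130,230), the bare aluminium plate (208,227) and the purple plate (208,301). The bare aluminium plate with the black fin fits the description, and the crop confirms it. The cell is at (392,222), the weight at (436,187), the magnet at (377,177) and the case at (303,165).

Call:
{"api": "step_arm", "payload": {"steps": [-1,0.035,0.045,0.02,0,0,0,-1,0.07,0.09,0.03,0,0,0,-1,0.105,0.135,0.03,0,0,0,-1,0.14,0.18,0.03,0,0,0,-1,0.175,0.22,0.03,0,0,0,-1,0.2,0.26,0.03,0,0,0,-1,0.22,0.29,0.03,0,0,0,-1,0.22,0.29,0.03,0,0,0], "squeeze": 30}}

```text
time: 1.15
eef_pos: [0.483, -0.2755, 0.2605]
tcp_rot: [0.976, 0.216, -0.0, -0.0]
wrist_force: [0.7, -0.4, 0.3]
opening: 0.998
```

Run:
```python
from h import *
c=snap("w1","wrist");print(c["p"],c["q"])
for n,p in dict(cell=(.441,-.22,.013),weight=(.551,-.37,.011),magnet=(.589,-.183,.0075),rim=(.61,.06,.12)).items(): print(n,proj(c,p).round(0))
```

```text
[ 0.48302448 -0.27546965  0.26046299] [ 9.76307787e-01  2.16386316e-01 -1.00489726e-04 -2.37118778e-04]
cell [[225. 194.]]
weight [[383. 163.]]
magnet [[246.  55.]]
rim [[-102. -172.]]
```

View pics/w1.png

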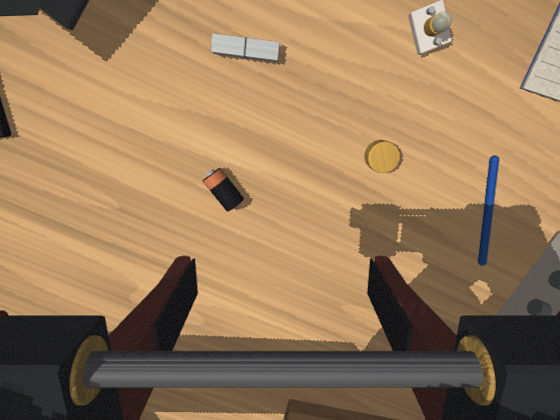

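```bash
cat >> h.py <<'E'
def blob(c,box,kind):
    u0,v0,u1,v1=box;f=c["frame"];hsv=cv2.cvtColor(f,cv2.COLOR_RGB2HSV).astype(int);H,S,V=[hsv[...,i] for i in range(3)]
    m={"brass":(H>=17)&(H<=30)&(S>150)&(V>60),"grey":(S<60)&(V>90),"cell":((H<12)|(H>170))&(S>100)|(V<45)|(S<60),"alu":(S<40)&(V>110)}[kind]
    k=np.zeros_like(m);k[v0:v1,u0:u1]=m[v0:v1,u0:u1]
    k=cv2.morphologyEx(k.astype(np.uint8),cv2.MORPH_OPEN,np.ones((2,2)))
    n,l,st,ce=cv2.connectedComponentsWithStats(k);i=1+np.argmax(st[1:,4]);k=(l==i)
    ct=max(cv2.findContours(k.astype(np.uint8),cv2.RETR_EXTERNAL,cv2.CHAIN_APPROX_NONE)[0],key=cv2.contourArea)[:,0]
    return k,ce[i],cv2.convexHull(ct.astype(np.float32))[:,0]
def rect(P):
    (x,y),(a,b),t=cv2.minAreaRect(P[:,:2].astype(np.float32))
    if a<b:a,b,t=b,a,t+90
    return np.round([x,y,a,b,(t+90)%180-90],4)
E
python3 - <<'E'
from h import *
t,s,w=load("top0"),load("scene0"),load("w1")
B=dict(weight=("brass",.022,(350,130,420,185),(422,172,450,200),(145,362,175,392)),
 magnet=("grey",.015,(195,20,295,75),(360,165,394,190),(215,318,250,355)),
 cell=("cell",.013,(195,160,255,220),(378,210,406,234),(170,294,200,315)))
im=w["frame"].copy()
for n,(k,z,*bx) in B.items():
    r=[blob(c,b,k) for c,b in zip((w,t,s),bx)]
    print(n,[x[0].sum() for x in r],"cent",[x[1].round(1) for x in r])
    for c,x in zip((w,t,s),r): print("   rect@%.3f"%z,rect(plane(c,x[2],z)))
    print("   cross w-t",cross(w,r[0][1],t,r[1][1]),"w-s",cross(w,r[0][1],s,r[2][1]))
    print("   depth w",np.percentile(dpts(w,r[0])[:,2],[5,50,95]).round(4) if 0 else np.percentile(dpts(w,r[0][0])[:,2],[5,50,95]).round(4))
    im[r[0][0]]=(255,0,255)
cv2.imwrite("pics/m1.png",cv2.resize(im[:230,180:440,::-1],None,fx=2.5,fy=2.5))
E
```

```text
weight [np.int64(790), np.int64(95), np.int64(6)] cent [array([383.6, 157.6]), array([436.5, 186.7]), array([156.5, 377. ])]
   rect@0.022 [ 5.56400e-01 -3.64400e-01  3.63000e-02  3.38000e-02 -8.59491e+01]
   rect@0.022 [ 5.49900e-01 -3.67200e-01  3.54000e-02  2.96000e-02  8.84861e+01]
   rect@0.022 [ 5.56800e-01 -3.73300e-01  5.00000e-03  2.20000e-03 -3.24292e+01]
   cross w-t (array([ 0.5559824 , -0.37532378, -0.00621811]), np.float64(0.003531454746126578)) w-s (array([ 0.55445283, -0.37067094,  0.01136739]), np.float64(0.006714604283176559))
   depth w [0.0188 0.0217 0.0231]
magnet [np.int64(1303), np.int64(110), np.int64(234)] cent [array([245.7,  47.6]), array([377.7, 177. ]), array([233.9, 336.7])]
   rect@0.015 [ 5.94700e-01 -1.80700e-01  7.02000e-02  1.82000e-02 -7.18495e+01]
   rect@0.015 [ 5.88100e-01 -1.83500e-01  7.05000e-02  1.68000e-02 -7.15146e+01]
   rect@0.015 [ 5.99300e-01 -1.82700e-01  7.12000e-02  2.00000e-02 -7.21523e+01]
   cross w-t (array([ 0.59150223, -0.18220757,  0.0147136 ]), np.float64(0.007363263879801919)) w-s (array([ 0.59549517, -0.18022652,  0.0049273 ]), np.float64(0.0022609097830324056))
   depth w [0.0073 0.0146 0.0161]
cell [np.int64(867), np.int64(35), np.int64(159)] cent [array([223.6, 189.9]), array([388.2, 220.2]), array([186.7, 304.5])]
   rect@0.013 [ 4.44700e-01 -2.16300e-01  5.04000e-02  2.67000e-02  6.06503e+01]
   rect@0.013 [ 4.46400e-01 -2.08500e-01  2.35000e-02  1.46000e-02 -3.64741e+01]
   rect@0.013 [ 4.47200e-01 -2.16800e-01  4.39000e-02  2.94000e-02  5.84307e+01]
   cross w-t (array([ 0.44539803, -0.21288395,  0.00776017]), np.float64(0.00807167899421894)) w-s (array([ 0.44030782, -0.21529362, -0.00245345]), np.float64(0.0008707877696119002))
   depth w [0.0162 0.0238 0.0264]
```

Call:
{"api": "step_arm", "payload": {"steps": [-1,-0.02,0.03,-0.03,0,0,9,-1,-0.038,0.0595,-0.07,0,0,18,-1,-0.038,0.0595,-0.12,0,0,27,-1,-0.038,0.0595,-0.165,0,0,35.7,-1,-0.038,0.0595,-0.205,0,0,35.7,-1,-0.038,0.0595,-0.235,0,0,35.7,-1,-0.038,0.0595,-0.2495,0,0,35.7,0.3,-0.038,0.0595,-0.2495,0,0,35.7]}}

```text
time: 2.2
eef_pos: [0.4435, -0.2183, 0.0107]
tcp_rot: [0.864, 0.503, -0.0, -0.001]
wrist_force: [-0.3, 0.4, -0.0]
opening: 0.921
```

Run:
```python
from h import *
c=snap("w2","wrist");print(c["p"],c["q"])
```

```text
[ 0.44353856 -0.21828891  0.01067433] [ 8.64075269e-01  5.03362084e-01 -4.19210757e-04 -6.05548988e-04]
```

View pics/w2.png

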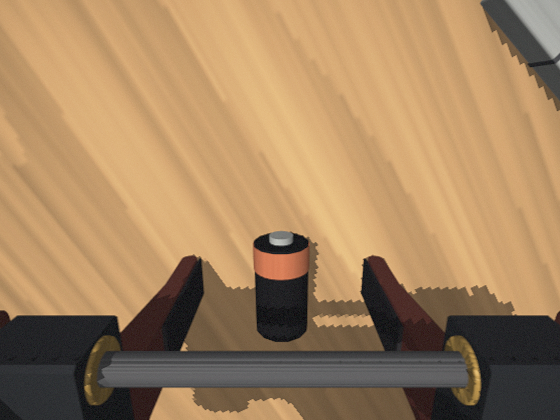

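The cell is centred between the fingers (column 281, rows 232-340), so I close.

Call:
{"api": "step_arm", "payload": {"steps": [1,0,0,0,0,0,0,1,0,0,0,0,0,0,1,0,0,0,0,0,0,1,0,0,0,0,0,0,1,0,0,0,0,0,0,1,0,0,0,0,0,0,1,0,0,0.03,0,0,0,1,0,0,0.06,0,0,0]}}

```text
time: 3.25
eef_pos: [0.4437, -0.2176, 0.0714]
tcp_rot: [0.864, 0.504, -0.0, -0.001]
wrist_force: [0.5, -0.1, -1.1]
opening: 0.289
```

Call:
{"api": "step_arm", "payload": {"steps": [1,0.01,0.02,0.06,0,0,0,1,0.035,0.05,0.11,0,0,0,1,0.06,0.085,0.16,0,0,0,1,0.085,0.12,0.2,0,0,0,1,0.105,0.16,0.23,0,0,0,1,0.12,0.195,0.24,0,0,0,1,0.13,0.215,0.24,0,0,0,1,0.13,0.215,0.24,0,0,0]}}

```text
time: 4.25
eef_pos: [0.5739, -0.002, 0.31]
tcp_rot: [0.863, 0.505, -0.001, -0.0]
wrist_force: [0.7, 0.3, -0.5]
opening: 0.289
```

Run:
```python
from h import *
c=snap("w3","wrist");print(c["p"],c["q"])
from cell import manip
print(manip.read_state()["joints"].round(3))
```

```text
[ 0.57391511 -0.0020087   0.30999927] [ 8.63372335e-01  5.04566526e-01 -8.12038737e-04 -4.16054543e-04]
[-2.600e-02  2.660e-01  1.667e+00 -1.000e-03  1.211e+00  4.890e-01]
```

View pics/w3.png

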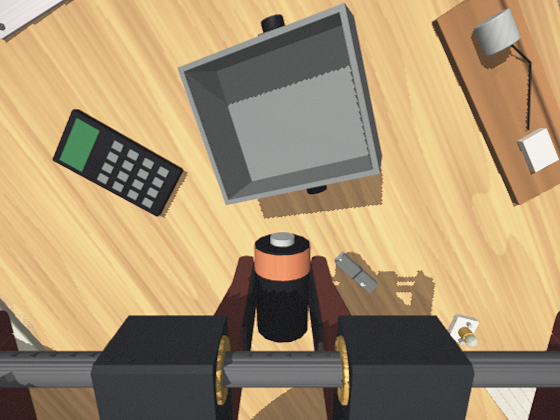

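```bash
cat >> h.py <<'E'
def onplane(c,uv,n,d):
    o,r=ray(c,uv); return o+r*((d-n@o)/(r@n))[:,None]
def rimfit(c,q,inset=2.5):
    """q: 4 rough outer corners (px); refine edges by depth-free gradient, fit plane by depth on the rim band"""
    q=np.array(q,float);cen=q.mean(0);D=c["depth"];S=[];P=[]
    for i in range(4):
        a,b=q[i],q[(i+1)%4];t=np.linspace(.06,.94,60)[:,None];n=np.array([-(b-a)[1],(b-a)[0]]);n/=np.linalg.norm(n);n*=np.sign(n@(cen-a))
        S.append(a+(b-a)*t+n*inset)
    S=np.vstack(S);o,r=ray(c,S);d=D[S[:,1].round().astype(int),S[:,0].round().astype(int)];ok=d>0
    P=(o+r*d[:,None])[ok]
    for _ in range(6):
        m=P.mean(0);n=np.linalg.svd(P-m)[2][2];n*=np.sign(n[2]);e=(P-m)@n;k=np.abs(e)<max(.0015,2*np.median(abs(e)));P=P[k]
    return n,n@m,len(P),e[k].std()
E
python3 - <<'E'
from h import *
w=load("w3");f=w["frame"]
hsv=cv2.cvtColor(f,cv2.COLOR_RGB2HSV);g=((hsv[...,1]<60)&(hsv[...,2]>50)).astype(np.uint8)
g[:, :160]=0;g[:,400:]=0;g[215:]=0
n,l,st,ce=cv2.connectedComponentsWithStats(g);i=1+np.argmax(st[1:,4])
k=cv2.morphologyEx((l==i).astype(np.uint8),cv2.MORPH_OPEN,np.ones((15,15)))
ct=max(cv2.findContours(k,cv2.RETR_EXTERNAL,cv2.CHAIN_APPROX_NONE)[0],key=cv2.contourArea)
h=cv2.convexHull(ct);q=cv2.approxPolyDP(h,8,True)[:,0];print(q.tolist())
import itertools
if len(q)==4:
    N,d,cnt,sd=rimfit(w,q);C=onplane(w,q,N,d)
    print("n",N,"tilt",np.degrees(np.arccos(N[2])),"yaw of -n",np.degrees(np.arctan2(-N[1],-N[0])),cnt,sd)
    print(C.round(4),"centre",C.mean(0),"sides",np.linalg.norm(C-np.roll(C,-1,0),axis=1))
    for c in ("top0","scene0"): print(c,proj(load(c),C).round(1).tolist())
E
```

```text
[[346, 7], [379, 173], [225, 201], [182, 66]]
n [-0.28711544  0.0686554   0.95543245] tilt 17.170119895098733 yaw of -n -13.448117355909464 167 0.0005942975516102962
[[ 0.6952  0.1112  0.1529]
 [ 0.6631 -0.0208  0.1527]
 [ 0.516   0.0174  0.1058]
 [ 0.5512  0.1484  0.107 ]] centre [0.60637998 0.06406028 0.12959365] sides [0.13583327 0.15897183 0.1356844  0.15564116]
top0 [[285.2, 132.3], [330.2, 141.5], [318.1, 194.0], [274.1, 183.6]]
scene0 [[351.0, 260.1], [301.5, 285.0], [271.5, 247.9], [317.4, 227.6]]
```

The wrist view shows the rim corners at about (182,66), (346,7), (379,173) and (225,201), with the cell held at (282,285). The rim tilts 17.2°, its yaw is about -14°, and its centre is about (0.606, 0.064, 0.130).

Call:
{"api": "step_arm", "payload": {"steps": [1,0.01,0.01,-0.03,0,0,-10.6,1,0.02,0.02,-0.06,0,0,-21.2,1,0.031,0.03,-0.08,0,0,-31.8,1,0.031,0.0405,-0.09,0,0,-42.4,1,0.031,0.0405,-0.1,0,0,-53,1,0.031,0.0405,-0.1,0,0,-63.6,1,0.031,0.0405,-0.1,0,0,-74.5,1,0.031,0.0405,-0.12,0,0,-74.5]}}

```text
time: 5.3
eef_pos: [0.6054, 0.036, 0.1914]
tcp_rot: [0.992, -0.124, 0.001, 0.0]
wrist_force: [-0.3, -0.6, -0.3]
opening: 0.291
```

Call:
{"api": "step_arm", "payload": {"steps": [1,0,0,-0.035,0,0,0,1,0,0,-0.07,0,0,0,1,0,0,-0.09,0,0,0,1,0,0,-0.0975,0,0,0,0.14,0,0,-0.0975,0,0,0,0.14,0,0,-0.0975,0,0,0,0.14,0,0,-0.0875,0,0,0,0.14,0,0,-0.055,0,0,0]}}

```text
time: 6.3
eef_pos: [0.6043, 0.0377, 0.1365]
tcp_rot: [0.993, -0.122, -0.001, 0.0]
wrist_force: [0.2, 0.5, 0.4]
opening: 0.435
```

Call:
{"api": "step_arm", "payload": {"steps": [0.14,0,0,0.05,0,0,0,0.14,0,-0.03,0.085,0,0,0,-1,-0.006,-0.085,0.085,0,0,0,-1,-0.013,-0.14,0.085,0,0,0,-1,-0.02,-0.2,0.085,0,0,0,-1,-0.028,-0.26,0.07,0,0,0,-1,-0.036,-0.31,0.04,0,0,0,-1,-0.042,-0.36,0,0,0,0]}}

```text
time: 7.3
eef_pos: [0.5641, -0.3234, 0.1391]
tcp_rot: [0.993, -0.122, 0.002, 0.001]
wrist_force: [0.1, 0.6, 0.8]
opening: 0.998
```

Run:
```python
from h import *
c=snap("w4","wrist");print(c["p"],proj(c,[.5565,-.3645,.022]))
k,ce,h=blob(c,(60,60,500,255),"brass");print(k.sum(),ce,rect(plane(c,h,.022)))
t=snap("top1","top")
m=np.zeros((420,560),bool);m[145:190,282:325]=1
hs=cv2.cvtColor(t["frame"],cv2.COLOR_RGB2HSV);o=m&(hs[...,1]>110)&(hs[...,0]<14);print("copper px in case",o.sum(),np.argwhere(o).mean(0) if o.any() else 0)
```

```text
[ 0.56408164 -0.32339217  0.13913461] [[336.7609034 211.7975459]]
652 [338.76226994 218.18404908] [ 5.50100e-01 -3.64700e-01  3.23000e-02  1.88000e-02  7.59647e+01]
copper px in case 39 [166.69230769 310.58974359]
```

Call:
{"api": "step_arm", "payload": {"steps": [-1,-0.007,-0.043,-0.03,0,0,0,-1,-0.007,-0.043,-0.07,0,0,0,-1,-0.007,-0.043,-0.105,0,0,0,-1,-0.007,-0.043,-0.1265,0,0,0,1,-0.007,-0.043,-0.1265,0,0,0,1,-0.007,-0.043,-0.1265,0,0,0,1,-0.007,-0.043,-0.1265,0,0,0,1,-0.007,-0.043,-0.1265,0,0,0]}}

```text
time: 8.4
eef_pos: [0.5568, -0.3642, 0.0118]
tcp_rot: [0.993, -0.122, 0.001, 0.0]
wrist_force: [-0.6, -0.1, -0.3]
opening: 0.582
```

Run:
```python
from h import *
from cell import manip
c=snap("w5","wrist");s=manip.read_state();print(c["p"],s["wrist_force"],s["opening"]*88)
```

```text
[ 0.55678776 -0.36419436  0.01181821] [-0.41457076  0.16467597 -0.60714347] 47.52484724281214
```

View pics/w5.png

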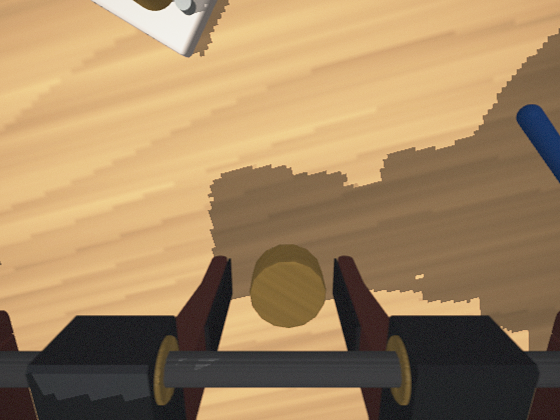

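The weight's top (288,294) sits between the fingers, so I finish closing and carry it.

Call:
{"api": "step_arm", "payload": {"steps": [1,0,0,0,0,0,0,1,0,0,0,0,0,0,1,0,0,0.03,0,0,0,1,0,0.01,0.085,0,0,0,1,0,0.04,0.135,0,0,0,1,0,0.08,0.18,0,0,0,1,0,0.13,0.21,0,0,0,1,0.005,0.185,0.22,0,0,0]}}

```text
time: 9.45
eef_pos: [0.5617, -0.1779, 0.2329]
tcp_rot: [0.992, -0.122, 0.001, 0.0]
wrist_force: [0.6, 0.1, -2.3]
opening: 0.4
```

Call:
{"api": "step_arm", "payload": {"steps": [1,0.003,0.055,0,0,0,0,1,0.006,0.11,0,0,0,0,1,0.01,0.165,0,0,0,0,1,0.014,0.22,0,0,0,0,1,0.018,0.265,-0.02,0,0,0,1,0.018,0.271,-0.06,0,0,0,1,0.018,0.271,-0.1,0,0,0,1,0.018,0.271,-0.13,0,0,0]}}

```text
time: 10.45
eef_pos: [0.578, 0.0924, 0.0987]
tcp_rot: [0.993, -0.122, -0.001, 0.0]
wrist_force: [0.3, 0.4, -1.1]
opening: 0.396
```

Call:
{"api": "step_arm", "payload": {"steps": [1,0,0,-0.015,0,0,0,1,0,0,-0.015,0,0,0,-0.14,0,0,-0.015,0,0,0,-0.14,0,0,-0.015,0,0,0,-0.14,0,0,0.0,0,0,0,-0.14,0,0,0.05,0,0,0,-0.14,0,0,0.1,0,0,10.6,-0.14,0,-0.03,0.14,0,0,21.2]}}

```text
time: 11.45
eef_pos: [0.58, 0.063, 0.2447]
tcp_rot: [0.998, 0.067, 0.002, -0.0]
wrist_force: [1.3, -0.3, -1.1]
opening: 0.571
```

Call:
{"api": "step_arm", "payload": {"steps": [-1,0.002,-0.04,0,0,0,10.6,-1,0.005,-0.09,0,0,0,21.2,-1,0.008,-0.14,0,0,0,31.8,-1,0.011,-0.18,0,0,0,42.4,-1,0.014,-0.22,-0.01,0,0,53,-1,0.0165,-0.242,-0.02,0,0,63.6,-1,0.0165,-0.242,-0.04,0,0,74.2,-1,0.0165,-0.242,-0.06,0,0,84.8]}}

```text
time: 12.45
eef_pos: [0.5962, -0.1807, 0.1821]
tcp_rot: [0.693, 0.721, 0.0, 0.001]
wrist_force: [1.0, -0.2, 0.5]
opening: 0.999
```

Run:
```python
from h import *
c=snap("w6","wrist");r=R.from_quat(c["q"]).as_matrix();print(c["p"],"yaw",np.degrees(np.arctan2(r[1,0],r[0,0])),proj(c,[.5947,-.1807,.015]))
k,ce,h=blob(c,(60,60,500,300),"grey");print(k.sum(),ce,rect(plane(c,h,.015)),np.median(dpts(c,k)[:,2]))
w=load("w1");k1,ce1,h1=blob(w,(195,20,295,75),"grey");print(cross(c,ce,w,ce1))
t=snap("top2","top")
cv2.imwrite("pics/case1.png",cv2.resize(t["frame"][125:205,262:342,::-1],(560,560),interpolation=cv2.INTER_CUBIC))
```

```text
[ 0.59619322 -0.18065388  0.18208503] yaw 92.29444291068202 [[278.08440809 199.04095243]]
1409 [279.57345635 195.63946061] [ 5.96400e-01 -1.78800e-01  7.16000e-02  1.85000e-02 -7.12558e+01] 0.014780380410991167
(array([ 0.59574174, -0.17940697,  0.00677465]), np.float64(0.0005554245667271792))
```

View pics/case1.png

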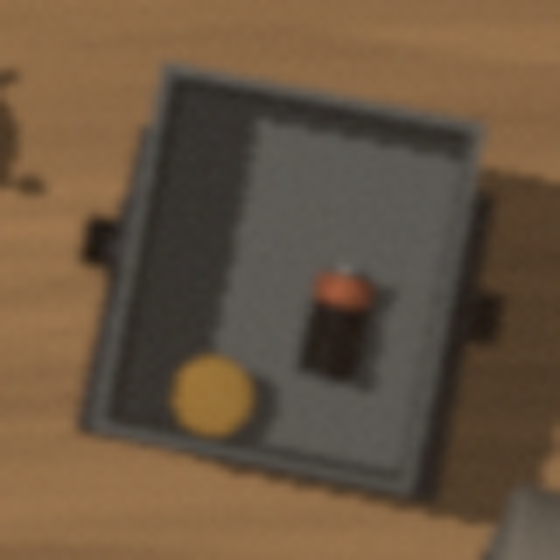

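The case view shows the weight at (213,395) and the cell at (340,325), both inside. The upper-left area is free for the magnet.

Call:
{"api": "step_arm", "payload": {"steps": [-1,0,0.0015,-0.05,0,0,10,-1,0,0.0015,-0.1,0,0,16.3,-1,0,0.0015,-0.14,0,0,16.3,-1,0,0.0015,-0.165,0,0,16.3,-1,0,0.0015,-0.171,0,0,16.3,1,0,0.0015,-0.171,0,0,16.3,1,0,0.0015,-0.171,0,0,16.3,1,0,0.0015,-0.171,0,0,16.3]}}

```text
time: 13.55
eef_pos: [0.5966, -0.1787, 0.0111]
tcp_rot: [0.586, 0.81, 0.0, 0.001]
wrist_force: [0.7, -0.3, -0.0]
opening: 0.7
```

Call:
{"api": "step_arm", "payload": {"steps": [1,0,0,0,0,0,0,1,0,0,0,0,0,0,1,0,0,0,0,0,0,1,0,0,0,0,0,0,1,0,0,0.03,0,0,0,1,0,0,0.08,0,0,0,1,0,0,0.13,0,0,0,1,0,0.02,0.18,0,0,0]}}

```text
time: 14.55
eef_pos: [0.5955, -0.159, 0.1911]
tcp_rot: [0.586, 0.81, -0.0, -0.0]
wrist_force: [0.4, -0.6, -1.1]
opening: 0.203
```

Run:
```python
from h import *
c=snap("w7","wrist");r=R.from_quat(c["q"]).as_matrix();print(c["p"],"yaw",np.degrees(np.arctan2(r[1,0],r[0,0])))
T=np.linalg.inv(np.r_[np.c_[r,c["p"]],[[0,0,0,1]]])
k,ce,h=blob(c,(150,150,430,400),"grey");print(k.sum(),ce);P=dpts(c,k);P=P@T[:3,:3].T+T[:3,3];print("magnet pts in tool frame",np.percentile(P,[3,50,97],axis=0).round(4))
from cell import manip;print(manip.read_state()["opening"]*88)
```

```text
[ 0.59548715 -0.15903723  0.19107349] yaw 108.20475005826427
2746 [282.79570284 250.65914057]
magnet pts in tool frame [[-0.0003 -0.0054 -0.    ]
 [ 0.0185  0.003   0.0011]
 [ 0.0336  0.0112  0.0086]]
17.669712912959373
```

Call:
{"api": "step_arm", "payload": {"steps": [1,0.005,0.03,0.03,0,0,10,1,0.015,0.075,0.05,0,0,20,1,0.025,0.12,0.05,0,0,30,1,0.035,0.165,0.05,0,0,40,1,0.045,0.205,0.05,0,0,50,1,0.052,0.233,0.04,0,0,57.8,1,0.052,0.233,0.0,0,0,57.8,1,0.052,0.233,-0.04,0,0,57.8]}}

```text
time: 15.6
eef_pos: [0.648, 0.0758, 0.1491]
tcp_rot: [0.12, 0.993, 0.001, 0.0]
wrist_force: [0.4, 3.7, 8.0]
opening: 0.2
```

Call:
{"api": "step_arm", "payload": {"steps": [1,0,0,-0.03,0,0,0,1,0,0,-0.046,0,0,0,1,0,0,-0.046,0,0,0,0.32,0,0,-0.046,0,0,0,0.32,0,0,-0.046,0,0,0,0.32,0,0,-0.03,0,0,0,0.32,0,0,0.02,0,0,0,0.32,0,0,0.07,0,0,0]}}

```text
time: 16.6
eef_pos: [0.6478, 0.0745, 0.2224]
tcp_rot: [0.121, 0.993, 0.0, 0.0]
wrist_force: [0.5, -0.1, 0.1]
opening: 0.338
```

Call:
{"api": "step_arm", "payload": {"steps": [-1,0.01,-0.008,0.04,0,0,0,-1,0.03,-0.028,0.088,0,0,0,-1,0.03,-0.028,0.088,0,0,0,-1,0.03,-0.028,0.088,0,0,0,-1,0.03,-0.028,0.088,0,0,0,-1,0.03,-0.028,0.088,0,0,0,-1,0.03,-0.028,0.088,0,0,0,-1,0.03,-0.028,0.088,0,0,0]}}

```text
time: 17.6
eef_pos: [0.6777, 0.0467, 0.3075]
tcp_rot: [0.121, 0.993, -0.0, -0.0]
wrist_force: [0.3, -0.4, -0.0]
opening: 0.999
```

Run:
```python
from h import *
c=snap("w8","wrist");print(c["p"],c["q"])
```

```text
[0.67769601 0.04668825 0.30746635] [ 1.20938030e-01  9.92660020e-01 -3.25431689e-05 -2.76909619e-04]
```

View pics/w8.png

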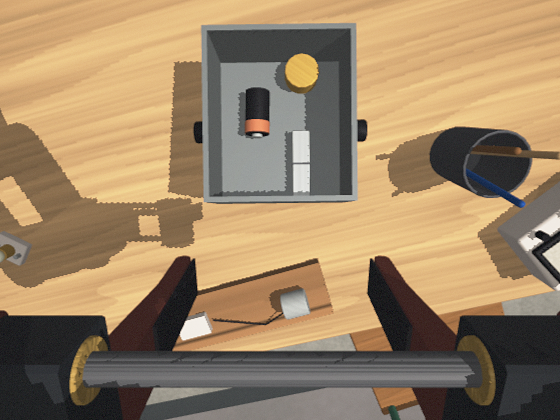

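```bash
cat >> h.py <<'E'
def rimpose(c,q,skip=(.38,.62)):
    """refine outer edges by saturation step (wood->grey) along normals, plane by depth, pose"""
    hs=cv2.cvtColor(c["frame"],cv2.COLOR_RGB2HSV);S=cv2.GaussianBlur(hs[...,1],(3,3),0).astype(np.float32)
    q=np.array(q,np.float32);cen=q.mean(0);L=[]
    for i in range(4):
        a,b=q[i],q[(i+1)%4];n=np.array([-(b-a)[1],(b-a)[0]]);n/=np.linalg.norm(n);n*=np.sign(n@(cen-a));pts=[]
        for t in np.linspace(.08,.92,60):
            if skip[0]<t<skip[1]: continue
            s=np.arange(-8,6,.25);X=(a+(b-a)*t+np.outer(s,n)).astype(np.float32)
            v=cv2.remap(S,X[:,:1],X[:,1:],cv2.INTER_LINEAR)[:,0]
            g=np.gradient(v);j=np.argmin(g)
            if g[j]<-3: pts.append(X[j])
        vx,vy,x,y=cv2.fitLine(np.array(pts),cv2.DIST_HUBER,0,.01,.01).ravel();L.append((np.array([vx,vy]),np.array([x,y]),len(pts)))
    Q=[]
    for i in range(4):
        (d1,p1,_),(d2,p2,_)=L[i-1],L[i];s=np.linalg.solve(np.c_[d1,-d2],p2-p1);Q.append(p1+s[0]*d1)
    Q=np.array(Q);N,d,cnt,sd=rimfit(c,Q);C=onplane(c,Q,N,d)
    return Q,N,C,[l[2] for l in L],(cnt,sd)
E
python3 - <<'E'
from h import *
for n,q in (("w8",[(202,26),(355,24),(357,200),(205,202)]),("w3",[(346,5),(381,172),(227,203),(180,67)])):
    w=load(n);Q,N,C,cn,st=rimpose(w,q)
    print(n,Q.round(1).tolist(),cn,st);print("n",N.round(4),"tilt",np.degrees(np.arccos(N[2])).round(2),"dir",np.degrees(np.arctan2(-N[1],-N[0])).round(2))
    e=[C[(i+1)%4]-C[i] for i in range(4)];print("centre",C.mean(0).round(4),"sides",[np.linalg.norm(x).round(4) for x in e],"yaws",[np.degrees(np.arctan2(x[1],x[0])).round(2) for x in e])
# two-view corners
a=rimpose(load("w8"),[(202,26),(355,24),(357,200),(205,202)])[0];b=rimpose(load("w3"),[(346,5),(381,172),(227,203),(180,67)])[0]
# w8 corners: low/-y, low/+y, high/+y, high/-y ; w3: high/+y, high/-y, low/-y, low/+y
X=[]
for i,j in ((0,2),(1,3),(2,0),(3,1)):
    p,g=cross(load("w8"),a[i],load("w3"),b[j]);X.append(p);print(p.round(4),g.round(4))
X=np.array(X);m=X.mean(0);N=np.linalg.svd(X-m)[2][2];print("2view centre",m.round(4),"n",N*np.sign(N[2]))
# cover in top and scene
t,s=load("top2"),load("scene0")
k,ce,h=blob(t,(180,195,238,258),"alu");print("cover",k.sum(),ce,rect(plane(t,h,.005)))
k2,ce2,h2=blob(s,(300,165,375,218),"alu");print(k2.sum(),rect(plane(s,h2,.005)))
E
```

```text
w8 [[200.89999389648438, 24.0], [356.1000061035156, 22.299999237060547], [357.0, 201.60000610351562], [202.6999969482422, 203.1999969482422]] [44, 44, 44, 44] (222, np.float64(0.0006090626051892507))
n [-0.2832  0.0682  0.9566] tilt 16.94 dir -13.55
centre [0.6053 0.0644 0.1299] sides [np.float64(0.1399), np.float64(0.1615), np.float64(0.1399), np.float64(0.1616)] yaws [np.float64(76.7), np.float64(-13.42), np.float64(-103.25), np.float64(166.56)]
w3 [[349.79998779296875, -0.20000000298023224], [384.70001220703125, 172.3000030517578], [225.60000610351562, 204.6999969482422], [176.89999389648438, 67.4000015258789]] [44, 44, 44, 44] (71, np.float64(0.0006788035507970123))
n [-0.1303  0.0388  0.9907] tilt 7.82 dir -16.59
centre [0.6098 0.0629 0.1183] sides [np.float64(0.1512), np.float64(0.164), np.float64(0.1395), np.float64(0.1649)] yaws [np.float64(-103.36), np.float64(164.38), np.float64(77.04), np.float64(-11.49)]
[0.5116 0.0124 0.0963] 0.0006
[0.5465 0.1498 0.1082] 0.0004
[0.7147 0.1223 0.0966] 0.0014
[ 0.6759 -0.0379  0.1012] 0.0015
2view centre [0.6122 0.0616 0.1006] n [ 0.01413249 -0.0238145   0.9996165 ]
cover 1817 [209.28508531 228.23225096] [ 0.4388  0.3585  0.1566  0.1369 -3.3468]
1411 [ 0.4492  0.3586  0.1587  0.1384 -2.8256]
```

The wrist view shows the cell (257,112), weight (301,73) and magnet (301,162) all inside, with the rim corners at (201,24), (356,22), (357,202) and (203,203). The case pose is clean and the measured sides come out at 140 × 161.6 mm. The `w3` edge refinement slipped onto the outer walls, so I'm dropping that cross-check. Next is the cover.

Call:
{"api": "step_arm", "payload": {"steps": [-1,-0.02,0.04,0,0,0,5,-1,-0.045,0.09,0,0,0,11,-1,-0.07,0.14,0,0,0,11,-1,-0.095,0.19,0,0,0,11,-1,-0.12,0.235,0,0,0,11,-1,-0.145,0.28,-0.01,0,0,11,-1,-0.162,0.3125,-0.01,0,0,11,-1,-0.162,0.3125,-0.01,0,0,11]}}

```text
time: 18.65
eef_pos: [0.5146, 0.3611, 0.2977]
tcp_rot: [0.024, 1.0, 0.0, -0.0]
wrist_force: [0.4, 0.2, 0.3]
opening: 0.997
```

Run:
```python
from h import *
c=snap("w9","wrist");r=R.from_quat(c["q"]).as_matrix();print(c["p"],"yaw",np.degrees(np.arctan2(r[1,0],r[0,0])))
k,ce,h=blob(c,(100,0,460,240),"alu");print(k.sum(),ce.round(1),rect(plane(c,h,.005)),"z",np.median(dpts(c,k)[:,2]))
hs=cv2.cvtColor(c["frame"],cv2.COLOR_RGB2HSV);D=dpts(c,np.ones((420,560),bool))
m=np.zeros((420,560),np.uint8);cv2.fillConvexPoly(m,h.astype(int),1);m=cv2.erode(m,np.ones((9,9)))
P=dpts(c,m.astype(bool));print("top z",P[:,2].max());F=P[(P[:,2]>.040)&(P[:,2]<.05)];print(len(F),rect(F),np.median(F[:,2]))
```

```text
[0.51456666 0.36107718 0.29770253] yaw 177.30046570110133
14903 [282.2 110.1] [ 0.4461  0.3667  0.1581  0.14   -2.6919] z 0.004737552135100409
top z 0.047084574954325664
648 [ 0.4447  0.3665  0.0549  0.0136 -2.9478] 0.044424230354095706
```

View pics/w9.png

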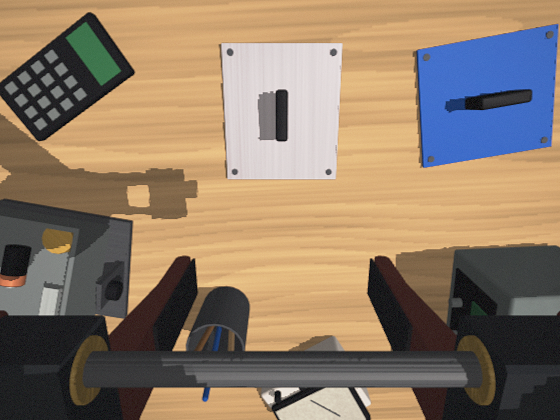

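The bare aluminium plate (282,110) with its black fin (281,115) is the cover; the blue one is at (487,97). Its wrist-view pose is (0.4455, 0.3666) with yaw -2.8°, and the fin top is at 44.4 mm. I descend to grip it.

Call:
{"api": "step_arm", "payload": {"steps": [-1,-0.03,0.003,-0.03,0,0,0,-1,-0.06,0.0055,-0.075,0,0,0,-1,-0.069,0.0055,-0.13,0,0,0,-1,-0.069,0.0055,-0.18,0,0,0,-1,-0.069,0.0055,-0.225,0,0,0,-1,-0.069,0.0055,-0.26,0,0,0,-1,-0.069,0.0055,-0.2785,0,0,0,-1,-0.069,0.0055,-0.2785,0,0,0]}}

```text
time: 19.7
eef_pos: [0.4469, 0.3636, 0.0186]
tcp_rot: [0.026, 1.0, -0.001, -0.001]
wrist_force: [0.9, -0.4, -0.2]
opening: 1.0
```

Call:
{"api": "step_arm", "payload": {"steps": [1,0,0,0,0,0,0,1,0,0,0,0,0,0,1,0,0,0,0,0,0,1,0,0,0,0,0,0,1,0,0,0,0,0,0,1,0,0,0,0,0,0,1,0,0,0,0,0,0,1,0,0,0,0,0,0], "squeeze": 50}}

```text
time: 20.7
eef_pos: [0.4467, 0.3645, 0.0192]
tcp_rot: [0.025, 1.0, -0.0, -0.0]
wrist_force: [-0.4, -1.6, -0.2]
opening: 0.157
```

Run:
```python
from h import *
from cell import manip
s=manip.read_state();r=R.from_quat(s["tcp_rot"]).as_matrix();print(s["eef_pos"],"yaw",np.degrees(np.arctan2(r[1,0],r[0,0])),r[:,2],s["wrist_force"],s["opening"]*88,s["joints"].round(3))
```

```text
[0.44673982 0.36445521 0.01923841] yaw 177.10220995509076 [-2.11169198e-04 -2.53151957e-04 -9.99999946e-01] [-0.3744733  -1.58677809 -0.16863658] 13.823511362330292 [ 0.664  0.665  1.833 -0.     0.644 -0.856]
```

```bash
cat > tgt.py <<'E'
from h import *
from cell import manip
t,y=np.radians(16.94),np.radians(-13.45)
n=np.array([-np.sin(t)*np.cos(y),-np.sin(t)*np.sin(y),np.cos(t)]);ey=np.array([-np.sin(y),np.cos(y),0]);ex=np.cross(ey,n)
Rt=R.from_matrix(np.c_[-ex,ey,-n])
def go(c,h):
    s=manip.read_state();print("pos",s["eef_pos"].round(4),"F",s["wrist_force"].round(1),"Fn",(s["wrist_force"]@n).round(2),"open",s["opening"])
    print("dpos",(np.array(c)+(.019+h)*n-s["eef_pos"]).round(4),"turn",(Rt*R.from_quat(s["tcp_rot"]).inv()).as_rotvec(degrees=True).round(2))
E
python3 -c "
from tgt import *
print(n,ex,ey);go((.605,.0635,.130),.03)"
```

```text
[-0.28337878  0.06777173  0.9566104 ] [ 0.93037371 -0.22250444  0.2913701 ] [0.23259672 0.97257327 0.        ]
pos [0.4467 0.3645 0.0192] F [-0.4 -1.6 -0.2] Fn -0.16 open 0.15708535639011695
dpos [ 0.1444 -0.2976  0.1576] turn [ -2.4  -16.8  -10.47]
```

Call:
{"api": "step_arm", "payload": {"steps": [1,0,0,0.02,0,0,0,1,0,0,0.06,0,0,0,1,0,0,0.11,0,0,0,1,0.005,-0.01,0.16,0,0,0,1,0.015,-0.035,0.205,-0.3,-2,-1.5,1,0.035,-0.075,0.24,-0.6,-4.2,-2.6,1,0.055,-0.115,0.25,-0.9,-6.3,-3.9,1,0.075,-0.155,0.25,-1.2,-8.4,-5.2]}}

```text
time: 21.7
eef_pos: [0.5225, 0.2084, 0.272]
tcp_rot: [0.071, 0.995, -0.008, 0.075]
wrist_force: [1.1, -0.7, -2.0]
opening: 0.153
```

```bash
python3 -c "
from tgt import *
go((.605,.0635,.130),.03)"
```

```text
pos [0.5225 0.2084 0.272 ] F [ 1.1 -0.7 -2. ] Fn -2.28 open 0.15289580962572347
dpos [ 0.0686 -0.1416 -0.0951] turn [-1.25 -8.15 -5.25]
```

Carry on to the hover 30 mm above the rim.

Call:
{"api": "step_arm", "payload": {"steps": [1,0.015,-0.035,0,-0.3,-2,-1.3,1,0.035,-0.075,0,-0.6,-4,-2.6,1,0.055,-0.115,-0.005,-0.9,-6,-3.9,1,0.0665,-0.138,-0.02,-1.2,-8.3,-5.2,1,0.0685,-0.1415,-0.045,-1.2,-8.3,-5.2,1,0.0685,-0.1415,-0.075,-1.2,-8.3,-5.2,1,0.0685,-0.1415,-0.095,-1.2,-8.3,-5.2,1,0.0685,-0.1415,-0.095,-1.2,-8.3,-5.2]}}

```text
time: 22.7
eef_pos: [0.5889, 0.0677, 0.1735]
tcp_rot: [0.115, 0.983, -0.018, 0.144]
wrist_force: [-0.0, 0.7, -1.3]
opening: 0.154
```

Run:
```python
from tgt import *
go((.605,.0635,.130),.03)
c=snap("w10","wrist");s=snap("scene2","scene")
a=cv2.resize(c["frame"][:,:,::-1],(400,300));b=cv2.resize(s["frame"][190:330,230:417,::-1],(400,300),interpolation=cv2.INTER_CUBIC)
cv2.imwrite("pics/h1.png",np.hstack([a,b]))
# held plate tilt from wrist depth
k,ce,h=blob(c,(60,0,500,400),"alu");P=dpts(c,k);m=P.mean(0);N=np.linalg.svd(P-m)[2][2];N*=np.sign(N[2]);print(k.sum(),"plate n",N,"vs rim deg",np.degrees(np.arccos(N@n)))
print("plate height above rim",((P-np.array([.605,.0635,.13]))@n).mean(), "rim x,y of blob hull",[(h2.min().round(4),h2.max().round(4)) for h2 in ((P-np.array([.605,.0635,.13]))@ex,(P-np.array([.605,.0635,.13]))@ey)])
```

```text
pos [0.5889 0.0677 0.1735] F [-0.   0.7 -1.3] Fn -1.21 open 0.15373594757970555
dpos [ 0.0022 -0.0009  0.0034] turn [ 0.03 -0.28 -0.05]Traceback (most recent call last):
  File "<stdin>", line 7, in <module>
    u, s, vh = gufunc(a, signature=signature)
               ~~~~~~^^^^^^^^^^^^^^^^^^^^^^^^
numpy._core._exceptions._ArrayMemoryError: Unable to allocate 19.9 GiB for an array with shape (51629, 51629) and data type float64
```

View pics/h1.png

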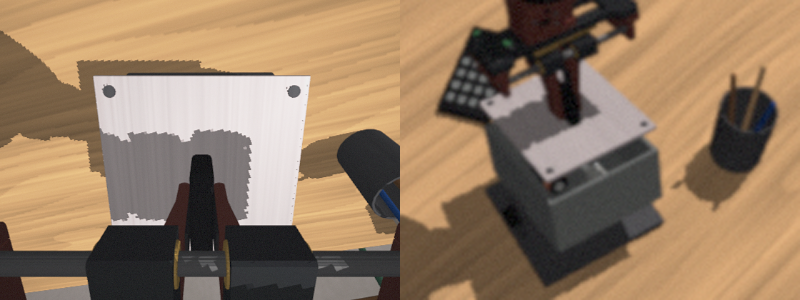

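The wrist view shows the held plate squarely over the case, its front edge at row 75 and corners at (95,77) and (310,77). The scene view shows it hovering parallel above the rim. I check the plate's tilt in numbers.

Run:
```python
from tgt import *
c=load("w10");k,ce,h=blob(c,(60,0,500,400),"alu");P=dpts(c,k)
O=np.array([.605,.0635,.13]);L=np.c_[(P-O)@ex,(P-O)@ey,(P-O)@n]
a=cv2.SVDecomp
for _ in range(4):
    A=np.c_[L[:,:2],np.ones(len(L))];x=np.linalg.lstsq(A,L[:,2],rcond=None)[0];e=L[:,2]-A@x;L=L[abs(e)<max(.0015,2*np.median(abs(e)))]
print(len(L),"tilt about y,x (deg)",np.degrees(x[:2]).round(2),"top-face height above rim",x[2].round(4))
print("x",np.percentile(L[:,0],[.2,99.8]).round(4),"y",np.percentile(L[:,1],[.2,99.8]).round(4))
F=L[(L[:,0]<-.05)];print("front y range",np.percentile(F[:,1],[.3,99.7]).round(4))
```

```text
42614 tilt about y,x (deg) [-0.51 -0.26] top-face height above rim 0.0315
x [-0.0845  0.0242] y [-0.0655  0.0724]
front y range [-0.0637  0.0723]
```

Call:
{"api": "step_arm", "payload": {"steps": [1,0.0027,-0.0032,0.001,0.1,-0.4,0,1,0.0027,-0.0032,0.001,0.1,-0.4,0,1,0.0045,-0.0035,-0.005,0.1,-0.4,0,1,0.006,-0.004,-0.01,0.1,-0.4,0,1,0.0075,-0.0045,-0.015,0.1,-0.4,0,1,0.009,-0.0047,-0.02,0.1,-0.4,0,1,0.009,-0.0047,-0.02,0.1,-0.4,0,1,0.009,-0.0047,-0.02,0.1,-0.4,0]}}

```text
time: 23.8
eef_pos: [0.5994, 0.0634, 0.1543]
tcp_rot: [0.115, 0.982, -0.016, 0.149]
wrist_force: [0.3, -0.5, -2.7]
opening: 0.153
```

```bash
cat > chk.py <<'E'
from tgt import *
import sys
go((.605,.0635,.130),0)
c=snap(sys.argv[1],"wrist");k,ce,h=blob(c,(60,0,500,400),"alu");P=dpts(c,k)
O=np.array([.605,.0635,.13]);L=np.c_[(P-O)@ex,(P-O)@ey,(P-O)@n]
for _ in range(4):
    A=np.c_[L[:,:2],np.ones(len(L))];x=np.linalg.lstsq(A,L[:,2],rcond=None)[0];e=L[:,2]-A@x;L=L[abs(e)<max(.0015,2*np.median(abs(e)))]
F=L[L[:,0]<-.05]
print("slopes x,y deg",np.degrees(x[:2]).round(2),"top face z",x[2].round(4),"front x",np.percentile(L[:,0],.2).round(4),"y",np.percentile(F[:,1],[.3,99.7]).round(4))
E
python3 chk.py w11
```

```text
pos [0.5994 0.0634 0.1543] F [ 0.3 -0.5 -2.7] Fn -2.69 open 0.1533844294591463
dpos [ 0.0003  0.0014 -0.0061] turn [-0.1   0.3  -0.07]
slopes x,y deg [ 0.02 -0.01] top face z 0.0098 front x -0.0793 y [-0.0652  0.0707]
```

Call:
{"api": "step_arm", "payload": {"steps": [1,0.0004,-0.0005,-0.0014,0,0,0,1,0.0008,-0.0007,-0.0028,0,0,0,1,0.001,-0.001,-0.0036,0,0,0,1,0.0012,-0.001,-0.0042,0,0,0,1,0.0014,-0.001,-0.0048,0,0,0,1,0.0014,-0.001,-0.0048,0,0,0,1,0.0014,-0.001,-0.0048,0,0,0,1,0.0014,-0.001,-0.0048,0,0,0]}}

```text
time: 24.85
eef_pos: [0.6007, 0.0624, 0.1497]
tcp_rot: [0.115, 0.982, -0.016, 0.149]
wrist_force: [-1.9, 0.6, 2.9]
opening: 0.158
```

```bash
python3 chk.py w12
```

```text
pos [0.6007 0.0624 0.1497] F [-1.9  0.6  2.9] Fn 3.39 open 0.1581552455459165
dpos [-0.0011  0.0024 -0.0015] turn [-0.1   0.32 -0.07]
slopes x,y deg [-0.08 -0.09] top face z 0.005 front x -0.0796 y [-0.066  0.07 ]
```

Call:
{"api": "step_arm", "payload": {"steps": [1,0,0,-0.0002,0,0,0,1,0.0001,0,-0.0004,0,0,0,1,0.0001,0,-0.0004,0,0,0,1,0.0001,0,-0.0004,0,0,0,1,0.0001,0,-0.0004,0,0,0,1,0.0001,0,-0.0004,0,0,0,1,0.0001,0,-0.0004,0,0,0,1,0.0001,0,-0.0004,0,0,0]}}

```text
time: 25.9
eef_pos: [0.6008, 0.0623, 0.1494]
tcp_rot: [0.115, 0.982, -0.016, 0.149]
wrist_force: [-2.2, 0.7, 6.9]
opening: 0.155
```

```bash
python3 chk.py w13
```

```text
pos [0.6008 0.0623 0.1494] F [-2.2  0.7  6.9] Fn 7.22 open 0.15525597273673272
dpos [-0.0012  0.0024 -0.0013] turn [-0.1   0.31 -0.07]
slopes x,y deg [-0.21 -0.12] top face z 0.0047 front x -0.0795 y [-0.0662  0.0699]
```

Call:
{"api": "step_arm", "payload": {"steps": [1,0,0,0,0,0,0,1,0,0,0,0,0,0,1,0,0,0,0,0,0,1,0,0,0,0,0,0,1,0,0,0,0,0,0,1,0,0,0,0,0,0,1,0,0,0,0,0,0,1,0,0,0,0,0,0]}}

```text
time: 26.95
eef_pos: [0.6009, 0.0623, 0.1495]
tcp_rot: [0.115, 0.982, -0.016, 0.149]
wrist_force: [-3.0, 0.1, 7.0]
opening: 0.152
```

```bash
python3 chk.py w14
python3 - <<'E'
from h import *
s=snap("scene3","scene");c=load("w14")
a=cv2.resize(c["frame"][:,:,::-1],(400,300));b=cv2.resize(s["frame"][190:330,230:417,::-1],(400,300),interpolation=cv2.INTER_CUBIC)
cv2.imwrite("pics/h2.png",np.hstack([a,b]))
E
```

```text
pos [0.6009 0.0623 0.1495] F [-3.   0.1  7. ] Fn 7.52 open 0.15198924016990747
dpos [-0.0013  0.0025 -0.0013] turn [-0.1   0.32 -0.06]
slopes x,y deg [-0.21 -0.12] top face z 0.0048 front x -0.0795 y [-0.066   0.0698]
```

View pics/h2.png

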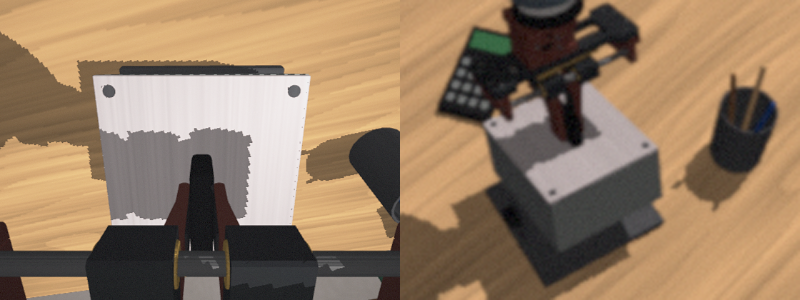

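The scene view shows the cover closed on the case with no visible gap and its corners (485,122), (548,200) and (660,150) over the case's corners. The wrist view shows the plate square. The force is steady, so I hand in.

```bash
python3 -c "
from cell import manip
print(manip.close_job()); s=manip.read_state(); print(s['time'],s['wrist_force'],s['opening'])"
```

```text
the job is handed in; nothing more can be done
None
the job is handed in; nothing more can be done
```

The cell, the brass weight and the magnet are in the case. The bare aluminium cover lies on the rim, gripped by its fin at 50 N and pressed on. I handed the job in at about 27 s with the arm still holding it; no verdict is reported.

**Last checks:**
- **Parts:** all three were seen inside the case and let go before the cover went on.
- **Flush:** the cover is parallel to the measured rim within about 0.2°. Its top face is 4.8 mm above the rim plane, for a 5 mm plate. The last scene view shows no gap.
- **Centred:** front edge at -79.5 mm along x, where -80 is expected. Sideways it is within about 2 mm.
- **Press:** the wrist force along the rim normal is steady at 7.5 N. Adding the cover's weight makes about 9.5–10 N on the rim.
- **Other things:** the pencil pot and calculator look unmoved in the last views. I did not check the lamp holder after the end; nothing went near it.

**What disagreed or failed:**
- The top camera placed things 6–8 mm away from the wrist camera, so I used the wrist camera's values.
- A second fit of the rim, from an earlier wrist picture, slipped onto the case's outer walls. I dropped it and have no clean two-view check of the rim. The fit I used gave sides of 140 × 161.6 mm, a tilt of 16.9° and the height expected from the case's dimensions.
- While the magnet was being lowered into the case, the wrist force read about 9 N for a moment, so something was probably touched lightly. The next rim measurement, taken after that, agreed with the earlier one.

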